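# Close up the press control unit and hold its knob pressed on

### The job

Close up the control unit: swing the red turnbutton across the edge of the blue terminal cover as far as it goes, then take the black knob off the bench, turn it so that its white pointer lies on the same side as the flat of the brass D-shaft, and push it fully onto the shaft down to the collar. Keep pressing so that the sprung shaft stays pushed at least 3 mm down into the unit, and finish like that, with the gripper still holding the knob and pressing, as a colleague will now tighten its screw. Leave the jar, relay, bin and screwdriver where they are.

Things in the scene. Friction and masses are not known exactly. Their poses are not given: they have to be found in the camera images.
- unit: White control unit fixed on the bench, 150 mm (x) x 270 mm (y) x 70 mm high; origin at the centre of its underside. In its frame: D-shaft axis at (0, -90 mm), turnbutton pivot at (0, +105 mm), blue cover in a recess of the top centred at (0, +27.5 mm). Its top is 70 mm above the bench. It may be yawed.
- cover: Blue flat terminal cover, 99.5 x 111.5 x 5 mm, lying loose in its recess, flush with the unit's top; origin at the centre of its underside, 65 mm above the bench. It must stay seated.
- turnbutton (a joint): Angle of the red turnbutton in rad: 0 = parked, its arm along the unit's +x beside the cover; it grows clockwise seen from above up to the stop at 1.571 = arm along the unit's -y, lying over the cover's edge. Starts between 0 and 0.45. It turns stiffly (0.06 N m) and stays where it is left.
- turnbutton_grip (a point): Point on the turnbutton's pivot axis at mid-height of its upright fin, 87 mm above the bench. Its x axis runs along the arm and fin and turns with them. Fin: 36 mm long, 9 mm thick, centred on the pivot, from 77 to 97 mm above the bench. Arm: flat bar under the fin, 16 mm wide, 5 mm thick, from 15 mm behind the pivot to 45 mm ahead of it.
- knob: Black knob standing on the bench, bore down; origin at the centre of its underside. Skirt 50 mm across, 22 mm high; on it a bar grip 44 mm long (along x), 14 mm thick, from 22 to 44 mm above the underside. A white line on the bar points to +x. D-bore in the underside: 18 mm deep, 17.6 mm across, its flat on the +x (pointer) side, 4.3 mm off the axis. 40-85 g.
- shaft_seat (a point): Centre of the top of the black collar (30 mm across) at the foot of the brass D-shaft, on its axis, 80 mm above the bench when not pressed. x axis points to the shaft's flat (white mark on the collar on that side). Shaft: 16 mm across, flat 3.5 mm off the axis, 15 mm high over the collar, top 3 mm tapered by 1.5 mm. Knob fully on = its underside on the collar.
- dshaft (a joint): Angle of the D-shaft about the vertical, rad, counterclockwise seen from above; 0 = its flat faces the unit's +x. Starts between -0.8 and 0.8; stops at +-1.5; stiff (0.05 N m), it need not be turned.
- spindle (a joint): How far the whole shaft with its collar is pressed down into the unit, m: 0 = up, 0.006 = stop. A spring resists with 6 N at the first movement and 13 N at the stop.
- jar: Bystander: small jar with yellow lid, 44 mm across, 60 mm high; origin at the centre of its underside.
- relay: Bystander: grey and orange relay block, 50 x 40 x 42 mm high; origin at the centre of its underside.
- bin: Bystander: open blue parts bin, 100 x 120 x 55 mm high; origin at the centre of its underside.
- screwdriver: Bystander: yellow screwdriver lying on the bench, 180 mm long, handle about 25 mm thick; origin under its middle, blade towards +x.
Things that resemble listed ones, but are neither listed nor needed, are in the scene too. Of the things that look like the cover, the smallest one is meant.

How it is judged:
By the outcome, as a careful person would: the job done as asked, in the order asked, and still so for the second after the job is handed in, while the arm keeps its last pose, push and grip.
It also fails if it takes over 53 s, if anything falls off the work surface, if the arm or the gripper's body presses on something with over 40 N, if the wrist force passes 120 N, or if a joint passes its speed limit or range.

### The arm

A 6-joint arm with a two-finger parallel gripper is mounted at the origin on the work surface. World frame = base frame: x ahead of the robot, y to its left, z up, the work surface at z = 0. Lengths are in m, angles in rad, forces in N, time in s.
With the tool pointing down it reaches from about 0.275 to 0.85 m from the base axis. Payload 5.2 kg.
Tool frame: the origin (TCP) lies midway between the tips of the shut fingers; the grasp point (between the pads) lies 19 mm behind it (grip_point_offset is the distance from the TCP to the grasp point, in m); z points along the fingers, y is the direction in which the jaws open and shut (so a half turn about z gives the same grasp; the last joint's range is limited). The gripper opens to 85 mm and grips with 20 to 120 N. Pads are 22 mm wide; open, the fingers measure 114 mm over their backs; the gripper's body (76 mm by 85 mm) begins 54 mm behind the grasp point. The pads swing forward as they close: fully open they stand 13 mm farther back than shut.
Start: joints at [-1.552, 0.259, 1.535, -0, 1.348, -0.203], TCP at [0.121, -0.537, 0.231] pointing down, gripper open.
Joint ranges: [-3.14, 3.14], [-0.91, 2.08], [0.19, 2.58], [-1.22, 4.36], [0.22, 2.71], [-3.12, 3.12]. Speed limits (rad/s): [2.57, 2.57, 3.14, 3.14, 3.14, 3.14].

### API

Orientations are given as a rotation vector (axis times angle).
In Python, from workcell import * gives the robot as it stands.
- The arm moves only by the shell command python3 -m handwheel 'ROWS' [OPENING]. ROWS is JSON, a list of rows, each an object with "slide": the shift along the tool's x, y, z in cm, a list of three; "twist": the turn about the tool's z in degrees. A call has exactly 5 rows; each row shifts and turns the commanded pose from where the row before left it, along the tool's axes as they then stand; what a row does not reach is not made up. A row lasts 1/10 s, in which the tool goes at most 50 mm and 8.59 degrees, less where a joint would pass 70% of its speed; a pose out of reach is approached as far as the arm can. A call with a gripper value outside its range is refused whole. OPENING is the finger opening in cm, from 0 to 8.54, set as the call begins (- or left out, the last holds). The fingers move at their own pace and stop on an object; the grip force is fixed at half the most. Time passes only in rows, so rows that do not move let the fingers close, or fill a call up. It gives the time, the measured TCP pose, the force and the opening at its end, in the units of the state.
- get_state(): the state, without advancing time (a new reading comes with each control period).
- read_camera(name): name is "scene" or "top" or "wrist"; returns a dict with "image" (400x640x3 uint8, red, green, blue), "camera_matrix" (3x3 intrinsics, pixels), "k1" (the pictures are not rectified: a ray, as slopes to the right and down, at radius r is drawn at 1 + k1 r^2 times it, then the intrinsics apply), "rvec" (rotation vector, rad) and "tvec" (3), from world to camera coordinates, as OpenCV has them; the wrist camera has in their place "hand_eye" (4x4, takes a point from camera to tool coordinates, whose origin is the TCP and whose axes are the flange's). Camera axes: x right, y down, z forward; pixel columns grow to the right and rows downward; lengths in m; the calibration is good to about 2 mm. A picture is of the moment at which its call begins: read the wrist's pose just before it. There is no depth.
- hand_in(): hands the job in, once; it reports no verdict.
The state is a dict: "clock": time; "qpos": joint angles; "qd": joint speeds; "effort": joint torques, N m; "tool_pos": TCP position; "ee_rot": TCP orientation; "wrist_force": force on the tool from outside, world axes, zero at the start; "ft_torque": the same for the moment, N m; "finger_gap": finger opening in m.
Only numpy, scipy, OpenCV 4.12 (cv2) and the standard library are available. Lean on these libraries where they do the work, as an engineer would, in place of code of your own. Each camera call takes 0.05 s, during which the arm holds its last target. There are 200 camera calls.

## Working session

There is one attempt and no reset: what is moved stays moved. The work goes in short steps, Python scripts to look and compute and a shell command to move; the robot and the scene stay as the last step left them, time stands still between calls to the robot, and variables do not carry over. Pictures are saved under pics/ and viewed, about 8 in all and at most 12, crops included, and the job is handed in when it is done.

```bash
ls; mkdir -p pics; python3 - <<'E'
from workcell import *
import cv2, numpy as np
print(get_state())
for n in ["top","scene"]:
    c=read_camera(n); cv2.imwrite(f"pics/{n}0.png",c["image"][:,:,::-1]); np.savez(f"pics/{n}0.npz",**{k:v for k,v in c.items()})
    print(n,{k:v for k,v in c.items() if k!="image"})
E
```

```text
pics
{'clock': 0.0, 'qpos': array([-1.55181880e+00,  2.59350230e-01,  1.53608848e+00,  3.67534194e-06,
        1.34798271e+00, -2.02758167e-01]), 'qd': array([-0.00124704,  0.00061726, -0.00135561,  0.00059092,  0.00144062,
        0.00121805]), 'effort': array([ 9.47696171e-04, -4.46031046e+01, -2.90567851e+01, -2.20125912e-04,
        1.17351359e-02, -6.46675289e-06]), 'tool_pos': array([ 0.1209942 , -0.53598973,  0.23046863]), 'ee_rot': array([-3.12049528e+00, -3.47385791e-01, -2.69045038e-04]), 'wrist_force': array([-0.52551353, -0.71898137,  0.59205927]), 'ft_torque': array([ 0.02370533,  0.07020702, -0.00026245]), 'finger_gap': 0.08565606454100817}
top {'camera_matrix': array([[464.93174784,   0.        , 322.39358373],
       [  0.        , 464.93174784, 195.25478356],
       [  0.        ,   0.        ,   1.        ]]), 'k1': -0.0785864221074466, 'rvec': array([ 2.17508789, -2.20650006,  0.08523135]), 'tvec': array([0.04140965, 0.52674452, 1.09969704])}
scene {'camera_matrix': array([[427.25995019,   0.        , 319.06933705],
       [  0.        , 427.25995019, 198.09176235],
       [  0.        ,   0.        ,   1.        ]]), 'k1': 0.016481646734271944, 'rvec': array([ 1.42666852,  1.81693745, -1.01790333]), 'tvec': array([ 0.11092317, -0.21298341,  1.66237767])}
```

View pics/top0.png

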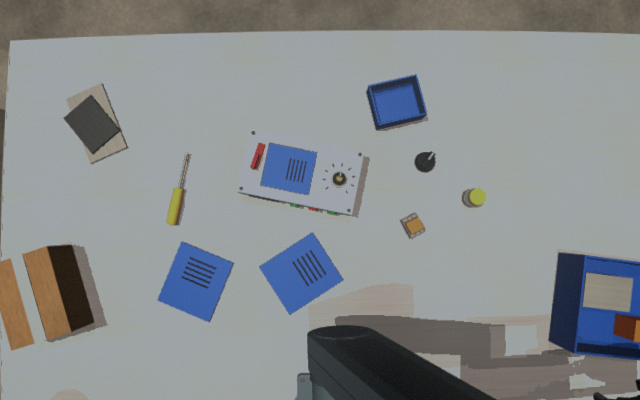

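View pics/scene0.png

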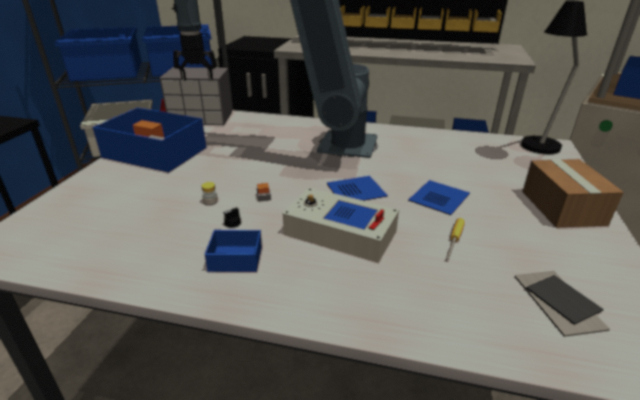

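Top view: the unit is at (303,173), with the red turnbutton at (258,156), the D-shaft at (340,178) and the cover in its recess at (289,168). The knob is at (425,160), bin (396,101), jar (475,197), relay (413,226), screwdriver (179,190).
Lookalikes for the cover are the larger blue panels at (196,281) and (301,273). The smallest, at (289,168), lies in the unit and is the one meant. The knob has no rival: the jar at (475,197) has a yellow lid, and the dark slab at (92,125) is flat. The turnbutton is the only red fin; the small red bits at (313,208) are on the unit's side.

```bash
cat > h.py <<'E'
from workcell import *
import cv2, numpy as np
from scipy.spatial.transform import Rotation as R
def undist(c,uv):
    K=c["camera_matrix"]; d=np.array([float(c["k1"]),0,0,0,0])
    return cv2.undistortPoints(np.array(uv,float).reshape(-1,1,2),K,d)[:,0]
def ray(c,uv,st=None):
    n=np.c_[undist(c,uv),np.ones(len(np.reshape(uv,(-1,2))))]
    if "hand_eye" in c:
        T=np.eye(4);T[:3,:3]=R.from_rotvec(st["ee_rot"]).as_matrix();T[:3,3]=st["tool_pos"]
        T=T@c["hand_eye"]; return T[:3,3],n@T[:3,:3].T
    M=R.from_rotvec(c["rvec"]).as_matrix(); return -M.T@c["tvec"],n@M
def onplane(c,uv,z,st=None):
    o,d=ray(c,uv,st); return o+d*((z-o[2])/d[:,2])[:,None]
def project(c,P,st=None):
    P=np.reshape(np.array(P,float),(-1,3)); d=np.array([float(c["k1"]),0,0,0,0])
    if "hand_eye" in c:
        T=np.eye(4);T[:3,:3]=R.from_rotvec(st["ee_rot"]).as_matrix();T[:3,3]=st["tool_pos"]
        T=np.linalg.inv(T@c["hand_eye"]); rv,tv=R.from_matrix(T[:3,:3]).as_rotvec(),T[:3,3]
    else: rv,tv=c["rvec"],c["tvec"]
    return cv2.projectPoints(P,rv,tv,c["camera_matrix"],d)[0][:,0]
E
python3 - <<'E'
from h import *
c=dict(np.load("pics/top0.npz")); im=c["image"]
hsv=cv2.cvtColor(im,cv2.COLOR_RGB2HSV)
blue=cv2.inRange(hsv,(100,120,60),(125,255,255)); red=cv2.inRange(hsv,(0,150,80),(6,255,255))|cv2.inRange(hsv,(172,150,80),(180,255,255))
def big(m,x0,y0,x1,y1):
    z=np.zeros_like(m); z[y0:y1,x0:x1]=m[y0:y1,x0:x1]
    return max(cv2.findContours(z,cv2.RETR_EXTERNAL,cv2.CHAIN_APPROX_NONE)[0],key=cv2.contourArea)
b=cv2.minAreaRect(big(blue,240,125,330,215)); p=onplane(c,cv2.boxPoints(b),.07); print("cover",p.mean(0),p)
for i in range(4): d=p[(i+1)%4]-p[i]; print(np.hypot(*d[:2]),np.degrees(np.arctan2(d[1],d[0])))
r=cv2.minAreaRect(big(red,240,125,275,180)); p=onplane(c,cv2.boxPoints(r),.09); print("red",p.mean(0))
for i in range(4): d=p[(i+1)%4]-p[i]; print(np.hypot(*d[:2]),np.degrees(np.arctan2(d[1],d[0])))
g=im.max(2)
k=cv2.inRange(g,0,60); m=big(k,405,145,445,180); print("knob",cv2.boundingRect(m),onplane(c,[cv2.minEnclosingCircle(m)[0]],.015))
print("shaft",onplane(c,[(340,178)],.08)," jar,relay,bin",onplane(c,[(475,197),(413,226),(396,101)],.05))
a=cv2.resize(im[120:220,230:370],None,fx=5,fy=5,interpolation=cv2.INTER_CUBIC);k=cv2.resize(im[140:180,405:445],(200,200),interpolation=cv2.INTER_CUBIC)
o=np.zeros((500,700,3),np.uint8);o[:]=a[:500,:700];o[300:,:200]=k
cv2.imwrite("pics/crop1.png",o[:,:,::-1])
E
```

```text
cover [0.58669261 0.11163465 0.07      ] [[0.55100299 0.17552988 0.07      ]
 [0.646382   0.15540257 0.07      ]
 [0.62220796 0.04738856 0.07      ]
 [0.52717747 0.0682176  0.07      ]]
0.09747955704362855 -11.915990897273371
0.11068609452878746 -102.6151779772657
0.09728639629300051 167.63725051211037
0.10992534253993343 77.48221123802745
red [0.61389021 0.18021636 0.09      ]
0.0561622545504289 -19.386722966484758
0.012498700604104202 -110.27887765549382
0.05613497071755388 160.56345957266464
0.01244950150695971 69.84327446869933
knob (415, 153, 20, 19) [[ 0.60705365 -0.21669534  0.015     ]]
shaft [[ 0.56183619 -0.00621419  0.08      ]]  jar,relay,bin [[ 0.51589149 -0.32607836  0.05      ]
 [ 0.45013152 -0.17641224  0.05      ]
 [ 0.74780375 -0.14458171  0.05      ]]
```

View pics/crop1.png

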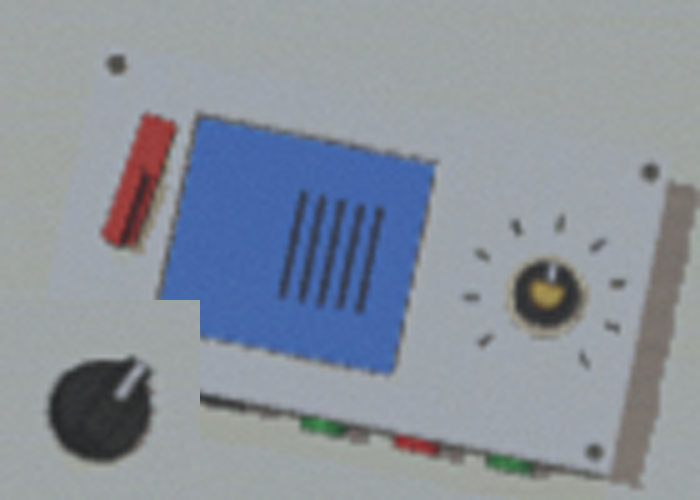

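The close crop confirms the choice. The red turnbutton has its pivot end at about crop (120,240) and is nearly parked. The blue cover sits in its recess. The shaft is at (546,293) with its white mark above it at (551,270), and the knob's pointer goes up and to the right. Next I move towards the knob for a closer wrist view.

```bash
python3 -m handwheel '[{"slide":[4.5,-1.85,0],"twist":0},{"slide":[4.5,-1.85,0],"twist":0},{"slide":[4.5,-1.85,0],"twist":0},{"slide":[4.5,-1.85,0],"twist":0},{"slide":[4.5,-1.85,0],"twist":0}]'
python3 -m handwheel '[{"slide":[4.5,-1.85,0],"twist":-8},{"slide":[4.5,-1.85,0],"twist":-8},{"slide":[4,-1.85,0],"twist":-8},{"slide":[3,-1.85,0],"twist":-8},{"slide":[0,0,0],"twist":0}]'
python3 - <<'E'
from h import *
s=get_state();c=read_camera("wrist");print(s["tool_pos"],s["ee_rot"],s["qpos"],c["hand_eye"])
cv2.imwrite("pics/w1.png",c["image"][:,:,::-1]);np.savez("pics/w1.npz",**c,**s)
E
```

```text
clock: 0.6
tool_pos: [0.3213, -0.3953, 0.231]
ee_rot: [-3.122, -0.347, 0.0]
wrist_force: [1.0, -0.9, -1.5]
finger_gap: 0.0856
clock: 1.1
tool_pos: [0.4359, -0.2631, 0.2309]
ee_rot: [-2.898, -1.206, -0.001]
wrist_force: [-0.9, -0.8, 0.5]
finger_gap: 0.085
[ 0.43592385 -0.26310711  0.23088067] [-2.89828707e+00 -1.20574088e+00 -9.34785343e-04] [-7.63503527e-01  1.86366213e-01  1.62958025e+00  1.59743700e-03
  1.32770050e+00  1.84293647e-02] [[ 4.64810150e-04 -9.58884347e-01 -2.83796745e-01  7.19445891e-02]
 [ 9.99999674e-01  2.58495762e-04  7.64428988e-04 -6.26097877e-04]
 [-6.59638735e-04 -2.83797007e-01  9.58884155e-01 -1.43154392e-01]
 [ 0.00000000e+00  0.00000000e+00  0.00000000e+00  1.00000000e+00]]
```

View pics/w1.png

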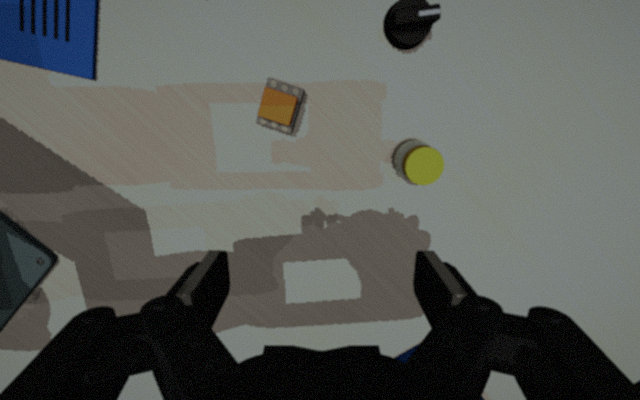

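The wrist view shows the knob at (408,24) with its pointer to the right (tip at 440,10), the jar at (424,165), the relay at (282,106) and a large lookalike panel at the left edge. I now move past the unit and turn the hand so the turnbutton swing stays inside joint 6's range, then look at the shaft and fin.

```bash
python3 -m handwheel '[{"slide":[4.6,-1.1,-0.4],"twist":0},{"slide":[4.6,-1.1,-0.4],"twist":0},{"slide":[4.6,-1.1,-0.4],"twist":0},{"slide":[4.6,-1.1,-0.4],"twist":0},{"slide":[4.6,-1.1,-0.4],"twist":0}]'
python3 -m handwheel '[{"slide":[4.6,-1.1,-0.4],"twist":0},{"slide":[4.6,-1.1,-0.4],"twist":0},{"slide":[4.6,-1,-0.2],"twist":0},{"slide":[4.6,-1,0],"twist":-7},{"slide":[0,0,0],"twist":-8.5}]'
python3 -m handwheel '[{"slide":[0,0,0],"twist":-8.5},{"slide":[0,0,0],"twist":-8.5},{"slide":[0,0,0],"twist":-8.5},{"slide":[0,0,0],"twist":-8.5},{"slide":[0,0,0],"twist":-8.5}]' 5
python3 -m handwheel '[{"slide":[0,0,0],"twist":-8.5},{"slide":[0,0,0],"twist":-8.5},{"slide":[0,0,0],"twist":-8.5},{"slide":[0,0,0],"twist":-8.5},{"slide":[0,0,0],"twist":-8.5}]'
python3 -m handwheel '[{"slide":[0,0,0],"twist":-8.5},{"slide":[0,0,0],"twist":-6},{"slide":[0,0,0],"twist":0},{"slide":[0,0,0],"twist":0},{"slide":[0,0,0],"twist":0}]'
python3 - <<'E'
from h import *
s=get_state();c=read_camera("wrist");print(s["tool_pos"],s["ee_rot"],s["qpos"])
cv2.imwrite("pics/w2.png",c["image"][:,:,::-1]);np.savez("pics/w2.npz",**c,**s)
E
```

```text
clock: 1.65
tool_pos: [0.5602, -0.0665, 0.2513]
ee_rot: [2.907, 1.189, -0.0]
wrist_force: [0.4, -0.2, 0.7]
finger_gap: 0.0853
clock: 2.15
tool_pos: [0.6629, 0.0964, 0.2596]
ee_rot: [-2.711, -1.584, -0.001]
wrist_force: [-0.5, 0.5, 1.3]
finger_gap: 0.0853
clock: 2.65
tool_pos: [0.6611, 0.0909, 0.2607]
ee_rot: [-1.958, -2.456, 0.001]
wrist_force: [-0.7, 0.3, 1.4]
finger_gap: 0.0498
clock: 3.15
tool_pos: [0.6611, 0.0908, 0.2607]
ee_rot: [-0.935, -2.999, 0.001]
wrist_force: [0.6, -0.4, 0.1]
finger_gap: 0.05
clock: 3.65
tool_pos: [0.6608, 0.092, 0.2611]
ee_rot: [-0.559, -3.091, 0.0]
wrist_force: [-0.4, 0.8, -1.0]
finger_gap: 0.05
[0.66084572 0.09201642 0.26110245] [-5.58638378e-01 -3.09129242e+00  2.70083943e-04] [-2.84108182e-02  4.58495919e-01  1.17223867e+00 -1.35951667e-04
  1.51111023e+00 -1.24163103e+00]
```

View pics/w2.png

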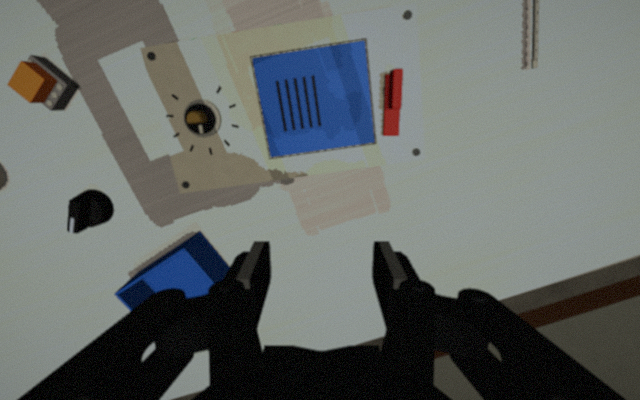

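The wrist view shows the collar and shaft at (202,117) with the white mark on the side at (201,128), the cover at (313,98), the turnbutton at (393,102) and the knob at (90,210) with its pointer at (72,225).

```bash
python3 - <<'E'
from h import *
c=dict(np.load("pics/w2.npz")); s=c; im=c["image"]
hsv=cv2.cvtColor(im,cv2.COLOR_RGB2HSV)
blue=cv2.inRange(hsv,(100,120,60),(125,255,255)); red=cv2.inRange(hsv,(0,150,60),(6,255,255))|cv2.inRange(hsv,(172,150,60),(180,255,255))
def big(m,x0,y0,x1,y1):
    z=np.zeros_like(m); z[y0:y1,x0:x1]=m[y0:y1,x0:x1]
    return max(cv2.findContours(z,cv2.RETR_EXTERNAL,cv2.CHAIN_APPROX_NONE)[0],key=cv2.contourArea)
p=onplane(c,cv2.boxPoints(cv2.minAreaRect(big(blue,240,30,382,170))),.07,s);m=p.mean(0);print("cover",m)
for i in range(4): d=p[(i+1)%4]-p[i]; print(np.hypot(*d[:2]),np.degrees(np.arctan2(d[1],d[0])))
for yaw in (-12,-12.4):
  y=np.array([-np.sin(np.radians(yaw)),np.cos(np.radians(yaw))]); print(yaw,"pivot",m[:2]+.0775*y,"shaft",m[:2]-.1175*y)
r=big(red,375,55,410,145);b=cv2.boxPoints(cv2.minAreaRect(r));print(b)
p=onplane(c,b,.08,s);print("red",p.mean(0))
for i in range(4): d=p[(i+1)%4]-p[i]; print(np.hypot(*d[:2]),np.degrees(np.arctan2(d[1],d[0])))
dark=cv2.inRange(im.max(2),0,55)
e=cv2.minEnclosingCircle(big(dark,180,97,225,140));print("collar",e,onplane(c,[e[0]],.08,s))
white=cv2.inRange(im.min(2),120,255)
a=cv2.resize(im[55:245,50:240],(570,570),interpolation=cv2.INTER_CUBIC);b2=cv2.resize(im[55:150,365:425],(360,570),interpolation=cv2.INTER_CUBIC)[:, :225]
cv2.imwrite("pics/crop2.png",np.hstack([a,b2])[:,:,::-1])
E
```

```text
cover [0.588014   0.11346849 0.07      ]
0.11026276960716541 77.89133491694797
0.09846542768435049 -8.52329492901147
0.11971257256789317 -101.37291304819266
0.09986388286062854 166.00779567365313
-12 pivot [0.60412716 0.18927493] shaft [ 0.56358438 -0.00146386]
-12.4 pivot [0.60465599 0.18916059] shaft [ 0.5627826  -0.00129051]
[[382.85342 133.95755]
 [385.2438   69.41644]
 [401.36984  70.0137 ]
 [398.97946 134.55481]]
red [0.61568858 0.18374408 0.08      ]
0.06133379276226398 160.42113386971175
0.015606726806766546 67.80450857454895
0.06144369971924054 -18.78419040919951
0.016462893157904102 -112.42165676187186
collar ((199.5, 118.5), 16.324926376342773) [[ 0.56242484 -0.00169335  0.08      ]]
```

View pics/crop2.png

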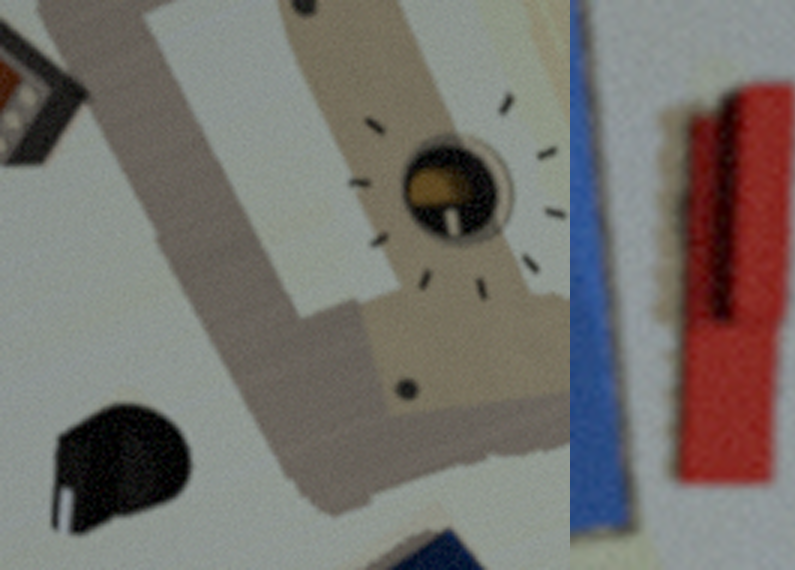

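```bash
python3 - <<'E'
from h import *
c=dict(np.load("pics/w2.npz"));f=lambda p,z:onplane(c,p,z,c)
print("fin centre",f([(397,89)],.097))
a=f([(200.7,118.3),(201,129)],.08);d=a[1]-a[0];print("flat",a[0],np.degrees(np.arctan2(d[1],d[0])),np.hypot(*d[:2]))
b=f([(72.7,218.3),(70.7,231.7)],.044);d=b[1]-b[0];print("pointer",b,np.degrees(np.arctan2(d[1],d[0])))
s=c;x=R.from_rotvec(s["ee_rot"]).as_matrix()
t=np.array([.604,.1885,.2]);print("slide cm",100*x.T@(t-s["tool_pos"]))
E
```

```text
fin centre [[0.60423738 0.1881446  0.097     ]]
flat [ 5.62678224e-01 -4.71002256e-04  8.00000000e-02] -24.80647682263187 0.01058288765346252
pointer [[ 0.61043209 -0.21719293  0.044     ]
 [ 0.62484559 -0.22976392  0.044     ]] -41.09387386974853
slide cm [8.70073428 7.04980579 6.11045943]
```

```bash
python3 -m handwheel '[{"slide":[2.2,1.8,2],"twist":-1},{"slide":[2.2,1.8,2],"twist":0},{"slide":[2.2,1.7,2],"twist":0},{"slide":[2.1,1.7,2],"twist":0},{"slide":[0,0,3],"twist":0}]' 3.5
python3 -m handwheel '[{"slide":[0,0,2],"twist":0},{"slide":[0,0,0],"twist":0},{"slide":[0,0,0],"twist":0},{"slide":[0,0,0],"twist":0},{"slide":[0,0,0],"twist":0}]'
python3 - <<'E'
from h import *
s=get_state();c=read_camera("wrist");print(s["tool_pos"],s["ee_rot"])
im=c["image"];hsv=cv2.cvtColor(im,cv2.COLOR_RGB2HSV);red=cv2.inRange(hsv,(0,150,60),(6,255,255))|cv2.inRange(hsv,(172,150,60),(180,255,255))
p=project(c,[(.604,.1883,.097)],s)[0];print(p)
cv2.circle(im,tuple(int(v) for v in p),3,(0,255,0),1)
cv2.imwrite("pics/w3.png",im[:,:,::-1]);np.savez("pics/w3.npz",**c,**s)
E
```

```text
clock: 4.2
tool_pos: [0.6012, 0.191, 0.1523]
ee_rot: [0.524, 3.096, 0.003]
wrist_force: [0.6, -0.3, 0.7]
finger_gap: 0.0348
clock: 4.7
tool_pos: [0.6033, 0.1877, 0.133]
ee_rot: [0.527, 3.094, 0.001]
wrist_force: [0.4, 0.2, -0.0]
finger_gap: 0.0348
[0.60327456 0.18771444 0.13295916] [5.26920528e-01 3.09430342e+00 1.30991207e-03]
[322.40373424 229.17137113]
```

View pics/w3.png

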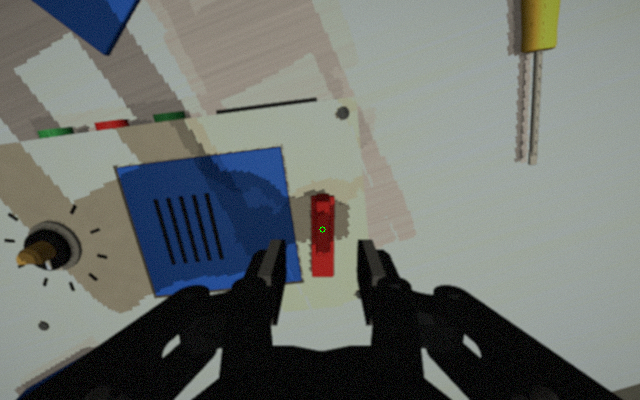

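The fin lies midway between the fingers at (321,229), aligned with the hand to about a degree. I descend to just above the arm bar and close.

```bash
python3 -m handwheel '[{"slide":[0,0,2],"twist":0},{"slide":[0,0,2],"twist":0},{"slide":[0,0,1.2],"twist":0},{"slide":[0,0,0],"twist":0},{"slide":[0,0,0],"twist":0}]'
python3 -m handwheel '[{"slide":[0,0,0],"twist":0},{"slide":[0,0,0],"twist":0},{"slide":[0,0,0],"twist":0},{"slide":[0,0,0],"twist":0},{"slide":[0,0,0],"twist":0}]' 0
python3 -c "
from h import *
print(get_state())"
```

```text
clock: 5.25
tool_pos: [0.6026, 0.1878, 0.0799]
ee_rot: [0.527, 3.097, 0.0]
wrist_force: [-0.3, 0.2, -0.9]
finger_gap: 0.0349
clock: 5.75
tool_pos: [0.6032, 0.1885, 0.0807]
ee_rot: [0.526, 3.095, 0.002]
wrist_force: [0.4, 3.4, 6.1]
finger_gap: 0.0073
{'clock': 5.75, 'qpos': array([ 1.26283930e-01,  5.29018461e-01,  1.51627340e+00,  7.92341793e-04,
        1.09325431e+00, -1.10829485e+00]), 'qd': array([-0.00024467,  0.00010184, -0.001056  ,  0.00197831,  0.00011575,
       -0.00237314]), 'effort': array([-2.03566723e+00, -5.22093844e+01, -2.28069663e+01, -1.00006934e+00,
        2.74327341e-01,  9.63581144e-03]), 'tool_pos': array([0.60318602, 0.18852088, 0.08071212]), 'ee_rot': array([5.25753284e-01, 3.09453632e+00, 2.44506659e-03]), 'wrist_force': array([0.43928183, 3.37714888, 6.13462916]), 'ft_torque': array([ 0.5401346 , -0.06524092,  0.00852876]), 'finger_gap': 0.0073387507317128065}
```

```bash
python3 -m handwheel '[{"slide":[0,0,0],"twist":8},{"slide":[0,0,0],"twist":8},{"slide":[0,0,0],"twist":8},{"slide":[0,0,0],"twist":8},{"slide":[0,0,0],"twist":8}]'
python3 -m handwheel '[{"slide":[0,0,0],"twist":8},{"slide":[0,0,0],"twist":8},{"slide":[0,0,0],"twist":8},{"slide":[0,0,0],"twist":8},{"slide":[0,0,0],"twist":8}]'
python3 -m handwheel '[{"slide":[0,0,0],"twist":1},{"slide":[0,0,0],"twist":1},{"slide":[0,0,0],"twist":1},{"slide":[0,0,0],"twist":1},{"slide":[0,0,0],"twist":0}]'
python3 -c "
from h import *
s=get_state();print(s);a=R.from_rotvec(s['ee_rot']).as_matrix()[:,0];print(np.degrees(np.arctan2(a[1],a[0])))"
```

```text
clock: 6.25
tool_pos: [0.6037, 0.1892, 0.0807]
ee_rot: [1.56, 2.724, 0.006]
wrist_force: [3.7, 5.7, 5.2]
finger_gap: 0.0077
clock: 6.75
tool_pos: [0.6045, 0.1894, 0.0807]
ee_rot: [2.398, 2.026, 0.01]
wrist_force: [4.9, 6.8, 1.9]
finger_gap: 0.0074
clock: 7.25
tool_pos: [0.6046, 0.1894, 0.0808]
ee_rot: [2.462, 1.949, 0.01]
wrist_force: [4.9, 6.9, 2.7]
finger_gap: 0.0074
{'clock': 7.25, 'qpos': array([0.12679539, 0.52967948, 1.51498059, 0.00195741, 1.0906942 ,
       0.35768815]), 'qd': array([ 0.00301489,  0.00189035,  0.00042115, -0.00037654,  0.00069218,
       -0.0133768 ]), 'effort': array([ -3.36966611, -53.915416  , -21.28906131,  -1.65712539,
         1.83235846,   0.46308098]), 'tool_pos': array([0.60462288, 0.18939348, 0.08076146]), 'ee_rot': array([2.46204583, 1.94857303, 0.00979526]), 'wrist_force': array([4.92977395, 6.86540671, 2.7257962 ]), 'ft_torque': array([ 1.0752485 , -0.71572321,  0.26477652]), 'finger_gap': 0.007443478246711989}
76.7199023854016
```

```bash
python3 -m handwheel '[{"slide":[0,0,0],"twist":2},{"slide":[0,0,0],"twist":2},{"slide":[0,0,0],"twist":0},{"slide":[0,0,0],"twist":0},{"slide":[0,0,0],"twist":0}]'
python3 -c "
from h import *
s=get_state();a=R.from_rotvec(s['ee_rot']).as_matrix()[:,0];print(np.degrees(np.arctan2(a[1],a[0])),s['ft_torque'],s['effort'][5])"
```

```text
clock: 7.75
tool_pos: [0.6047, 0.1894, 0.0808]
ee_rot: [2.526, 1.865, 0.01]
wrist_force: [5.7, 6.5, 1.7]
finger_gap: 0.0076
72.87163389543788 [ 1.11886753 -0.75273482  1.22206721] 1.2264105677604675
```

Torque climbs at 72.9°, so the button is hard on its stop (expected fin direction about 77.7°). I relax the twist, open and rise for a check picture.

```bash
python3 -m handwheel '[{"slide":[0,0,0],"twist":-2},{"slide":[0,0,0],"twist":-2},{"slide":[0,0,0],"twist":0},{"slide":[0,0,0],"twist":0},{"slide":[0,0,0],"twist":0}]'
python3 -m handwheel '[{"slide":[0,0,0],"twist":0},{"slide":[0,0,0],"twist":0},{"slide":[0,0,0],"twist":0},{"slide":[0,0,-0.5],"twist":0},{"slide":[0,0,-2],"twist":0}]' 4
python3 -m handwheel '[{"slide":[0,0,-4],"twist":0},{"slide":[-4,0,-4],"twist":0},{"slide":[-4,0,-4],"twist":0},{"slide":[0,0,0],"twist":0},{"slide":[0,0,0],"twist":0}]'
python3 - <<'E'
from h import *
s=get_state();c=read_camera("wrist");print(s["tool_pos"],s["ee_rot"])
cv2.imwrite("pics/w4.png",c["image"][:,:,::-1]);np.savez("pics/w4.npz",**c,**s)
E
```

```text
clock: 8.25
tool_pos: [0.6046, 0.1894, 0.0808]
ee_rot: [2.461, 1.949, 0.01]
wrist_force: [5.1, 6.5, 2.1]
finger_gap: 0.0072
clock: 8.75
tool_pos: [0.6002, 0.1872, 0.1023]
ee_rot: [-2.462, -1.947, 0.008]
wrist_force: [0.3, 0.7, 0.2]
finger_gap: 0.0399
clock: 9.25
tool_pos: [0.5863, 0.1182, 0.2163]
ee_rot: [2.465, 1.946, 0.003]
wrist_force: [-0.8, 0.1, -0.6]
finger_gap: 0.0398
[0.58630605 0.11822823 0.21634206] [2.46450492 1.94612828 0.00326017]
```

View pics/w4.png

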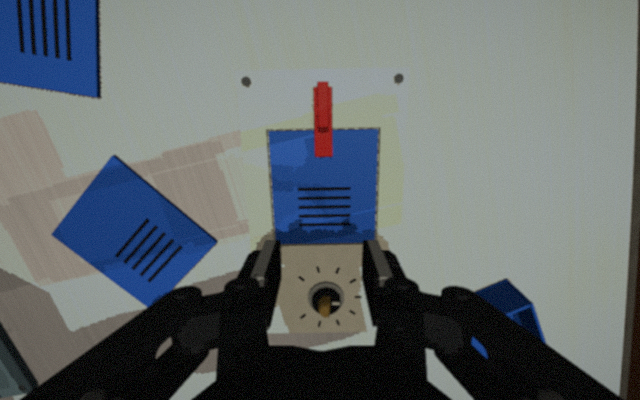

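The turnbutton now lies across the cover's edge, from (323,85) to (323,157) in line with the unit's long axis. The cover is seated in its recess, and the collar is at (326,298) with its mark to the right. While moving on to the knob I compute the flat's direction from the saved views.

```bash
python3 - <<'E'
from h import *
for n,(x,y) in (("w2",(201,118)),("w3",(62,246)),("w4",(326,298))):
    c=dict(np.load(f"pics/{n}.npz")); im=c["image"].astype(int)
    # collar disc of 15 mm predicted about its seat, marks = bright low-saturation pixels inside 14 mm
    g=np.stack(np.meshgrid(np.arange(x-35,x+36),np.arange(y-35,y+36)),-1).reshape(-1,2); g=g[(g>=0).all(1)&(g[:,0]<640)&(g[:,1]<400)]
    P=onplane(c,g,.08,c); px=im[g[:,1],g[:,0]]
    dark=(px.max(1)<60); ctr0=np.array([.5627,-.001])
    d=np.hypot(*(P[:,:2]-ctr0).T); k=dark&(d<.022); 
    ce=cv2.minEnclosingCircle(P[k][:,:2].astype(np.float32)*1000); ctr=np.array(ce[0])/1000
    r=np.hypot(*(P[:,:2]-ctr).T); w=(px.min(1)>75)&(px.max(1)-px.min(1)<40)&(r<.013)
    m=P[w][:,:2].mean(0)-ctr if w.any() else [0,0]
    print(n,ce,w.sum(),np.degrees(np.arctan2(m[1],m[0])),np.hypot(*m))
E
python3 -m handwheel '[{"slide":[0,0,0],"twist":-8.5},{"slide":[0,0,0],"twist":-8.5},{"slide":[0,0,0],"twist":-8.5},{"slide":[0,0,0],"twist":-8.5},{"slide":[0,0,0],"twist":-8.5}]'
python3 -m handwheel '[{"slide":[0,0,0],"twist":-8.5},{"slide":[0,0,0],"twist":-8.5},{"slide":[0,0,0],"twist":-3},{"slide":[0,0,0],"twist":0},{"slide":[0,0,0],"twist":0}]' 5
python3 -c "
from h import *
s=get_state();x=R.from_rotvec(s['ee_rot']).as_matrix();print(s['tool_pos'],x[:,0],100*x.T@(np.array([.65,-.255,.20])-s['tool_pos']))"
```

```text
w2 ((562.6175537109375, -1.5411443710327148), 15.49891185760498) 18 -23.423846873440862 0.009474121120598361
w3 ((562.243408203125, 1.1437866687774658), 17.384300231933594) 22 -39.13539241614236 0.011270334932598656
w4 ((562.4627075195312, -0.2797834277153015), 16.17607307434082) 16 -30.270815275556398 0.010141182823177969
clock: 9.8
tool_pos: [0.5849, 0.1202, 0.2127]
ee_rot: [-1.578, -2.712, 0.003]
wrist_force: [0.4, -0.2, -0.1]
finger_gap: 0.0405
clock: 10.3
tool_pos: [0.5852, 0.1198, 0.2135]
ee_rot: [-1.095, -2.942, 0.001]
wrist_force: [-0.2, 0.2, -0.2]
finger_gap: 0.0498
[0.585245   0.11978032 0.21354733] [-0.75663728  0.65383147  0.00210839] [-29.40677771 -24.12127917   1.33250872]
```

```bash
python3 -m handwheel '[{"slide":[-3.7,-3,0.2],"twist":0},{"slide":[-3.7,-3,0.2],"twist":0},{"slide":[-3.7,-3,0.2],"twist":0},{"slide":[-3.7,-3,0.2],"twist":0},{"slide":[-3.7,-3,0.2],"twist":0}]'
python3 -m handwheel '[{"slide":[-3.7,-3,0.3],"twist":0},{"slide":[-3.7,-3,0],"twist":0},{"slide":[-3.5,-3,0],"twist":0},{"slide":[0,0,0],"twist":0},{"slide":[0,0,0],"twist":0}]' 5
python3 - <<'E'
from h import *
s=get_state();c=read_camera("wrist");print(s["tool_pos"],s["ee_rot"],project(c,[(.607,-.2155,.044)],s))
cv2.imwrite("pics/w5.png",c["image"][:,:,::-1]);np.savez("pics/w5.npz",**c,**s)
E
```

```text
clock: 10.8
tool_pos: [0.628, -0.1167, 0.2044]
ee_rot: [-1.096, -2.943, -0.0]
wrist_force: [0.8, 0.8, 0.0]
finger_gap: 0.0501
clock: 11.3
tool_pos: [0.6512, -0.2556, 0.2006]
ee_rot: [-1.099, -2.941, -0.001]
wrist_force: [-0.2, 0.7, -0.4]
finger_gap: 0.0501
[ 0.6512476  -0.25563842  0.20058132] [-1.09900634e+00 -2.94088530e+00 -1.37484304e-03] [[322.72235198 119.35881613]]
```

View pics/w5.png

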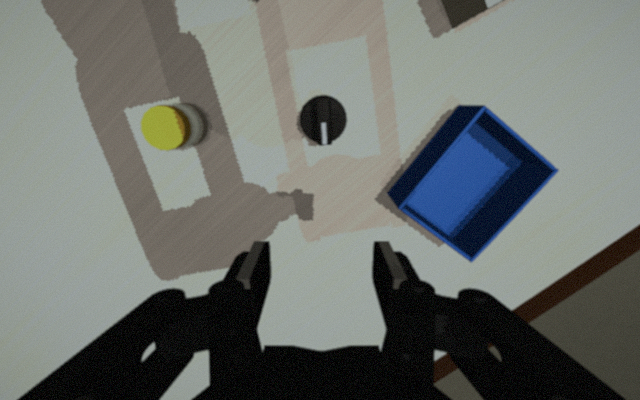

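The knob is at (323,119) and its pointer runs down the image, close to the hand's own x axis. The jar (166,128) and bin (475,185) are clear of it.

```bash
python3 - <<'E'
from h import *
c=dict(np.load("pics/w5.npz")); im=c["image"].astype(int)
g=np.stack(np.meshgrid(np.arange(290,360),np.arange(85,155)),-1).reshape(-1,2);px=im[g[:,1],g[:,0]]
k=px.max(1)<70
m=np.zeros((400,640),np.uint8);m[g[k][:,1],g[k][:,0]]=255
t=max(cv2.findContours(m,0,cv2.CHAIN_APPROX_NONE)[0],key=cv2.contourArea);(u,r)=cv2.minEnclosingCircle(t)
print(u,r,onplane(c,[u],.022,c))
w=(px.min(1)>100)&(abs(g[:,0]-323)<6)&(g[:,1]>118)&(g[:,1]<146);q=g[w].astype(np.float32);print(q.min(0),q.max(0))
P=onplane(c,q,.044,c)[:,:2].astype(np.float32)
l=cv2.fitLine(P,cv2.DIST_L2,0,.01,.01).ravel();print("line ang",np.degrees(np.arctan2(l[1],l[0])),l[2:],P.min(0),P.max(0))
x=R.from_rotvec(c["ee_rot"]).as_matrix();print("toolx",np.degrees(np.arctan2(x[1,0],x[0,0])))
ctr=onplane(c,[u],.022,c)[0];print(100*x.T@(ctr-c["tool_pos"]), "line->tool cm",100*x.T@(np.r_[l[2:],.044]-c["tool_pos"]))
E
```

```text
(322.69903564453125, 119.91252136230469) 24.369951248168945 [[ 0.60818923 -0.2163999   0.022     ]]
[318. 123.] [328. 145.]
line ang -37.894726 [ 0.6179584  -0.22385709] [ 0.60844314 -0.23434798] [ 0.6281507  -0.21605867]
toolx 139.01865990847452
[ 5.78382852  0.13665019 17.87116107] line->tool cm [ 4.56221354  0.21457934 15.66842359]
```

```bash
python3 -m handwheel '[{"slide":[2,0.05,3],"twist":0},{"slide":[2,0.05,3],"twist":0},{"slide":[1.8,0.05,3],"twist":0},{"slide":[0,0,3],"twist":-2.5},{"slide":[0,0,2],"twist":0}]'
python3 -m handwheel '[{"slide":[0,0,2],"twist":0},{"slide":[0,0,1.4],"twist":0},{"slide":[0,0,0],"twist":0},{"slide":[0,0,0],"twist":0},{"slide":[0,0,0],"twist":0}]'
python3 -m handwheel '[{"slide":[0,0,0],"twist":0},{"slide":[0,0,0],"twist":0},{"slide":[0,0,0],"twist":0},{"slide":[0,0,0],"twist":0},{"slide":[0,0,0],"twist":0}]' 0
python3 -c "
from h import *
s=get_state();print(s);a=R.from_rotvec(s['ee_rot']).as_matrix()[:,0];print(np.degrees(np.arctan2(a[1],a[0])))"
```

```text
clock: 11.85
tool_pos: [0.6074, -0.2122, 0.0603]
ee_rot: [-1.024, -2.967, -0.001]
wrist_force: [-0.5, -0.7, -0.7]
finger_gap: 0.05
clock: 12.35
tool_pos: [0.6097, -0.2158, 0.0294]
ee_rot: [1.029, 2.966, -0.001]
wrist_force: [-0.4, -0.3, -0.5]
finger_gap: 0.0498
clock: 12.85
tool_pos: [0.6091, -0.2162, 0.0288]
ee_rot: [1.03, 2.967, -0.001]
wrist_force: [-0.7, -0.6, 6.3]
finger_gap: 0.0122
{'clock': 12.85, 'qpos': array([-5.13242133e-01,  6.11245512e-01,  1.51678786e+00, -1.32827045e-04,
        1.01235814e+00, -1.41547284e+00]), 'qd': array([ 0.00169831, -0.0003418 , -0.00049441, -0.00154871, -0.00052072,
       -0.00033815]), 'effort': array([ 4.41353163e-01, -5.52393115e+01, -2.25577462e+01,  1.93008296e-01,
       -3.12050628e-01,  8.55376187e-03]), 'tool_pos': array([ 0.60908815, -0.21615474,  0.02881126]), 'ee_rot': array([ 1.03024516e+00,  2.96663109e+00, -5.09849111e-04]), 'wrist_force': array([-0.74673373, -0.59674586,  6.30835664]), 'ft_torque': array([ 3.34126248e-02,  1.26438438e-01, -8.14051220e-05]), 'finger_gap': 0.01220975330537939}
141.6980375483651
```

Grip is good: gap 12 mm on the 14 mm bar, TCP 28.8 mm above the knob's underside. I lift and view the shaft from the same relative pose used for the knob, so the camera's systematic errors cancel.

```bash
python3 -m handwheel '[{"slide":[0,0,-2],"twist":0},{"slide":[0,0,-4.5],"twist":0},{"slide":[0,0,-4.5],"twist":0},{"slide":[0,0,-4.5],"twist":-6.5},{"slide":[0,0,-4.5],"twist":-6.8}]'
python3 -c "
from h import *
s=get_state();x=R.from_rotvec(s['ee_rot']).as_matrix();print(s['finger_gap'],s['tool_pos'],np.degrees(np.arctan2(x[1,0],x[0,0])),100*x.T@(np.array([.615,-.0255,.259])-s['tool_pos']))"
```

```text
clock: 13.35
tool_pos: [0.6083, -0.2154, 0.2293]
ee_rot: [-0.673, -3.068, -0.001]
wrist_force: [1.3, -0.7, -1.7]
finger_gap: 0.0121
0.01210897122599185 [ 0.60831246 -0.21544234  0.22925131] 155.26875475031267 [ 7.34204163 17.5325801  -2.96328302]
```

```bash
python3 -m handwheel '[{"slide":[1.8,4.4,-0.7],"twist":0},{"slide":[1.8,4.4,-0.7],"twist":0},{"slide":[1.8,4.4,-0.7],"twist":0},{"slide":[1.8,4.3,-0.6],"twist":0},{"slide":[0,0,0],"twist":0}]'
python3 -m handwheel '[{"slide":[0,0,0],"twist":0},{"slide":[0,0,0],"twist":0},{"slide":[0,0,0],"twist":0},{"slide":[0,0,0],"twist":0},{"slide":[0,0,0],"twist":0}]'
python3 - <<'E'
from h import *
s=get_state();c=read_camera("wrist");print(s["tool_pos"],s["ee_rot"],s["wrist_force"])
np.savez("pics/w6.npz",**c,**s); im=c["image"]
a=cv2.resize(im[70:170,270:370],(600,600),interpolation=cv2.INTER_CUBIC)
b=cv2.resize(im[200:400,220:420],(200,200)); cv2.imwrite("pics/w6.png",np.hstack([a,np.vstack([b,np.zeros((400,200,3),np.uint8)])])[:,:,::-1])
E
```

```text
clock: 13.85
tool_pos: [0.6174, -0.0205, 0.2559]
ee_rot: [0.67, 3.069, 0.005]
wrist_force: [0.3, -0.3, -0.4]
finger_gap: 0.0125
clock: 14.35
tool_pos: [0.6174, -0.0278, 0.2547]
ee_rot: [-0.682, -3.066, 0.0]
wrist_force: [-0.2, 0.7, -0.8]
finger_gap: 0.0126
[ 0.61736243 -0.02782095  0.25470978] [-6.82153655e-01 -3.06613393e+00  8.79925818e-05] [-0.15072592  0.69841601 -0.81376226]
```

View pics/w6.png

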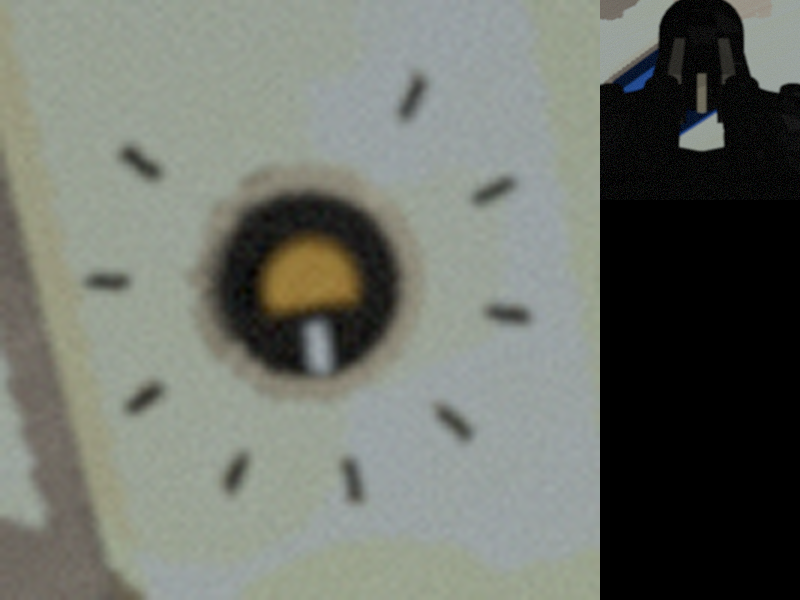

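The shaft's flat and white mark face down the picture, the mark at crop (318,350) and the collar centre at (309,283). The knob is held in the jaws with its pointer on the same side.

```bash
python3 - <<'E'
from h import *
c=dict(np.load("pics/w6.npz")); f=lambda p,z:onplane(c,np.array(p)/6.+[270,70]-.4,z,c)
x=R.from_rotvec(c["ee_rot"]).as_matrix();print("toolx",np.degrees(np.arctan2(x[1,0],x[0,0])))
a=f([(309,283),(319,372),(317,320)],.08);d=a[1]-a[0];print("mark",a[0],np.degrees(np.arctan2(d[1],d[0])))
d=a[1]-a[2];print("mark line",np.degrees(np.arctan2(d[1],d[0])))
b=f([(266,318),(358,304)],.095);d=b[1]-b[0];print("flat normal",np.degrees(np.arctan2(d[1],d[0]))-90)
# collar by mask
im=c["image"].astype(int);m=(im.max(2)<75).astype(np.uint8);z=np.zeros_like(m);z[98:137,300:342]=m[98:137,300:342]
t=max(cv2.findContours(z,0,cv2.CHAIN_APPROX_NONE)[0],key=cv2.contourArea);u,r=cv2.minEnclosingCircle(t);(p)=onplane(c,[u],.08,c)[0]
print("collar",u,r,p)
# brass arc top circle 
hs=cv2.cvtColor(c["image"],cv2.COLOR_RGB2HSV);br=cv2.inRange(hs,(8,90,70),(28,255,255))[95:140,300:345];q=np.argwhere(br)[:,::-1]+[300,95];print("brass bbox",q.min(0),q.max(0),onplane(c,[((q[:,0].min()+q[:,0].max())/2, q[:,1].min())],.095,c))
print("collar rel tool cm",100*x.T@(p-c["tool_pos"]))
E
```

```text
toolx 154.91422853235835
mark [ 0.56193101 -0.00201673  0.08      ] -18.46841856910176
mark line -22.741302548365365
flat normal -16.61063828472652
collar (320.40625, 116.953125) 15.441877365112305 [ 0.56180398 -0.00270786  0.08      ]
brass bbox [314 109] [329 122] [[0.55523342 0.00152355 0.095     ]]
collar rel tool cm [ 6.08833069 -0.07828496 17.47384466]
```

```bash
python3 -m handwheel '[{"slide":[3,0,2],"twist":0},{"slide":[3.1,0.03,3],"twist":0},{"slide":[0,0,3],"twist":-6.5},{"slide":[0,0,3],"twist":0},{"slide":[0,0,1],"twist":0}]'
python3 -m handwheel '[{"slide":[0,0,0],"twist":0},{"slide":[0,0,0],"twist":0},{"slide":[0,0,0],"twist":0},{"slide":[0,0,0],"twist":0},{"slide":[0,0,0],"twist":0}]'
python3 - <<'E'
from h import *
s=get_state();x=R.from_rotvec(s['ee_rot']).as_matrix();print(s['tool_pos'],np.degrees(np.arctan2(x[1,0],x[0,0])),100*x.T@(np.array([.5622,-.0018,.1088])-s['tool_pos']),s["wrist_force"],s["ft_torque"],s["finger_gap"])
E
```

```text
clock: 14.9
tool_pos: [0.5602, -0.0005, 0.1322]
ee_rot: [-0.505, -3.096, -0.0]
wrist_force: [0.0, -0.1, -0.9]
finger_gap: 0.0127
clock: 15.4
tool_pos: [0.5629, -0.0008, 0.136]
ee_rot: [0.505, 3.099, -0.0]
wrist_force: [-1.1, 0.5, -0.4]
finger_gap: 0.012
[ 0.56285848 -0.00080622  0.13595231] 161.50369781597652 [ 0.03547106 -0.1157461   2.71514921] [-1.07113139  0.49947636 -0.40121955] [ 0.01754504 -0.04036785  0.04843885] 0.011958688029658417
```

```bash
python3 -m handwheel '[{"slide":[0,-0.1,0.4],"twist":0},{"slide":[0,0,0.4],"twist":0},{"slide":[0,0,0.3],"twist":0},{"slide":[0,0,0],"twist":0},{"slide":[0,0,0],"twist":0}]'
python3 -m handwheel '[{"slide":[0,0,0.15],"twist":0},{"slide":[0,0,0.15],"twist":0},{"slide":[0,0,0.15],"twist":0},{"slide":[0,0,0],"twist":0},{"slide":[0,0,0],"twist":0}]'
python3 -c "
from h import *
s=get_state();print(s['tool_pos'],s['wrist_force'],s['ft_torque'])"
```

```text
clock: 15.9
tool_pos: [0.5618, -0.0016, 0.1238]
ee_rot: [-0.505, -3.1, -0.0]
wrist_force: [0.4, 0.3, -0.6]
finger_gap: 0.0124
clock: 16.4
tool_pos: [0.5621, -0.0017, 0.1195]
ee_rot: [0.505, 3.101, 0.0]
wrist_force: [0.0, 0.6, -1.2]
finger_gap: 0.0124
[ 0.56206863 -0.00165441  0.11952472] [ 0.036456    0.5974696  -1.23310335] [-0.07777361 -0.11725548 -0.0421977 ]
```

The knob's underside is already 4 mm below the shaft top with no force, so the D-bore is engaged. Continuing to the collar.

```bash
python3 -m handwheel '[{"slide":[0,0,0.2],"twist":0},{"slide":[0,0,0.2],"twist":0},{"slide":[0,0,0.2],"twist":0},{"slide":[0,0,0.2],"twist":0},{"slide":[0,0,0],"twist":0}]'
python3 -m handwheel '[{"slide":[0,0,0.1],"twist":0},{"slide":[0,0,0.1],"twist":0},{"slide":[0,0,0.1],"twist":0},{"slide":[0,0,0],"twist":0},{"slide":[0,0,0],"twist":0}]'
python3 -c "
from h import *
s=get_state();print(s['tool_pos'],s['wrist_force'],s['ft_torque'])"
```

```text
clock: 16.9
tool_pos: [0.5621, -0.0017, 0.1113]
ee_rot: [0.505, 3.101, -0.0]
wrist_force: [0.7, -0.4, -1.7]
finger_gap: 0.0127
clock: 17.4
tool_pos: [0.5621, -0.0017, 0.1088]
ee_rot: [0.505, 3.1, -0.0]
wrist_force: [0.9, 0.3, 1.5]
finger_gap: 0.0122
[ 0.5621235  -0.00165161  0.10877315] [0.89336863 0.30237649 1.49469998] [-0.01922389 -0.1710251  -0.02622748]
```

Now at the collar height as predicted (0.1088). Pressing about 5 mm more.

```bash
for i in 1; do python3 -m handwheel '[{"slide":[0,0,0.1],"twist":0},{"slide":[0,0,0.1],"twist":0},{"slide":[0,0,0],"twist":0},{"slide":[0,0,0],"twist":0},{"slide":[0,0,0],"twist":0}]'; done
python3 -m handwheel '[{"slide":[0,0,0.1],"twist":0},{"slide":[0,0,0.1],"twist":0},{"slide":[0,0,0.1],"twist":0},{"slide":[0,0,0],"twist":0},{"slide":[0,0,0],"twist":0}]'
python3 -c "
from h import *
s=get_state();print(s['tool_pos'],s['wrist_force'],s['ft_torque'],s['finger_gap'])"
```

```text
clock: 17.9
tool_pos: [0.5622, -0.0017, 0.1072]
ee_rot: [0.505, 3.1, -0.0]
wrist_force: [-1.6, 0.4, 6.3]
finger_gap: 0.012
clock: 18.4
tool_pos: [0.5622, -0.0017, 0.1046]
ee_rot: [0.504, 3.1, -0.0]
wrist_force: [-2.0, 0.5, 8.5]
finger_gap: 0.0126
[ 0.56223219 -0.00169273  0.1045737 ] [-1.96159731  0.5444396   8.51833639] [-0.02774674  0.25887432 -0.00177088] 0.01256709852071562
```

```bash
python3 -m handwheel '[{"slide":[0,0,0.1],"twist":0},{"slide":[0,0,0.05],"twist":0},{"slide":[0,0,0],"twist":0},{"slide":[0,0,0],"twist":0},{"slide":[0,0,0],"twist":0}]'
python3 -m handwheel '[{"slide":[0,0,0.05],"twist":0},{"slide":[0,0,0.05],"twist":0},{"slide":[0,0,0],"twist":0},{"slide":[0,0,0],"twist":0},{"slide":[0,0,0],"twist":0}]'
python3 - <<'E'
from h import *
s=get_state();print(s['tool_pos'],s['wrist_force'],s['ft_torque'],s['finger_gap'])
c=read_camera("wrist")["image"];t=read_camera("top")["image"]
o=np.hstack([cv2.resize(c,(500,313)),cv2.resize(t[120:220,250:370],(300,250),interpolation=cv2.INTER_CUBIC).copy() if 0 else np.vstack([cv2.resize(t[120:220,250:370],(300,250),interpolation=cv2.INTER_CUBIC),np.zeros((63,300,3),np.uint8)])])
cv2.imwrite("pics/w7.png",o[:,:,::-1])
E
```

```text
clock: 18.9
tool_pos: [0.5622, -0.0017, 0.1033]
ee_rot: [0.504, 3.1, -0.0]
wrist_force: [-1.8, -0.3, 10.3]
finger_gap: 0.0125
clock: 19.4
tool_pos: [0.5623, -0.0017, 0.1026]
ee_rot: [0.504, 3.099, -0.0]
wrist_force: [-3.4, 0.3, 12.2]
finger_gap: 0.0123
[ 0.56226589 -0.0016862   0.10262973] [-3.38032177  0.31326705 12.19064233] [ 0.00798891  0.47232227 -0.02749374] 0.01233990377273408
```

View pics/w7.png

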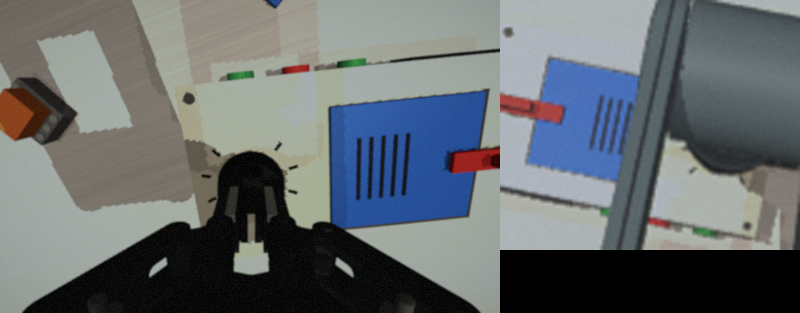

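The wrist view shows the knob down on the shaft and held, with its white pointer running towards the gripper on the flat's side. The red button lies over the seated cover's edge. The force follows the spring law (about 12 N near the 6 mm stop), so I hand in.

```bash
python3 -c "
from workcell import *
print(hand_in())"
```

```text
the job is handed in; nothing more can be done
None
```

I closed up the control unit and handed the job in at about 19.5 s, with the gripper still holding the knob and pressing; no verdict was given.

- **Turnbutton:** I gripped the fin and turned it clockwise until the torque rose to about 1.2 N m at the stop. The pictures afterwards show it lying across the cover's edge, with the cover still in its recess.
- **Knob alignment:** I turned the knob to the shaft's flat, at about -18.5° in world axes. My readings of that direction ranged from -17° to -39°, and I used the closest view. The D-bore then slid on with no noticeable force.
- **Knob seating and pressing:** The knob met the collar at the predicted tool height of 108.8 mm. The tool then went 6.2 mm further down, with the upward force rising in steps to 12.2 N, about as the spring should. By force, the shaft is about 5 to 6 mm down, against the 3 mm asked for.
- **One small disagreement:** Partway down, the force read about 1 N below the spring's law. That is probably sensor offset plus the knob's weight, so I pressed on to nearly the stop for margin.
- **Bystanders:** I did not touch the jar, relay, bin or screwdriver on purpose. The last view still shows the relay, but I did not re-measure any of them at the end.

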